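# Load the gland-nut jig

## Robot

A 6-joint arm with a two-finger parallel gripper is mounted at the origin on a cart in front of the work surface, level with it; the furniture and walls round the work are solid. World frame = base frame: x ahead of the robot, y to its left, z up, the work surface at z = 0. Lengths are in m, angles in degrees, forces in N, time in s.
With the tool pointing down it reaches from about 0.4 to 0.825 m from the base axis. Payload 7 kg.
Tool frame: the origin (TCP) lies on the centre line of the jaws, within the pads' length; the fingertips stand 19 mm ahead of it and the grasp point (between the pads) is the TCP (r.tip_extent is the distance from the TCP to the fingertips, in m); z points along the fingers, y is the line along which they close (so a half turn about z gives the same grasp; the last joint's range is limited). The gripper opens to 88 mm and grips with 3 to 60 N. Pads are 19 mm wide; open, the fingers measure 130 mm over their backs; the gripper's body (78 mm by 193 mm) begins 47 mm behind the grasp point.
Start: joints at [-53.05, 20.546, 0.682, 0, -70.136, -16.507], TCP at [0.236, -0.632, 0.246] pointing down, gripper open.
Joint ranges: [-176.03, 176.03], [-82.01, 121.73], [-58.28, 71.71], [-173.87, 95.51], [-174.79, -0.11], [-173.66, 173.66]. Speed limits (degrees/s): [136.94, 136.94, 172.46, 180, 180, 180].

## Interface

Orientations are given as [roll, pitch, yaw] about the fixed x, y, z axes, in that order (R = Rz(yaw) Ry(pitch) Rx(roll)).
In Python, from plant import r gives the robot as it stands. The module is installed in compiled form; this text tells all that it offers.
- The arm moves only by the tool jog_arm, never from a script. Its argument "deltas" is a list that holds one entry, the list of rows, each a list of 5 numbers: the opening, from -1 (shut) to 1 (fully open), then the shift along the world's x, y, z in cm, then the turn about the world's z in rad. In form: [[[claw, dx, dy, dz, turn], ...]]. A call has 1 to 8 rows; each row shifts and turns the commanded pose from where the row before left it; what a row does not reach is not made up. A row lasts 1/8 s, in which the tool goes at most 62.5 mm and 10.7 degrees, less where a joint would pass 70% of its speed; a pose out of reach is approached as far as the arm can. A call with a gripper value outside its range is refused whole. The fingers move at their own pace and stop on an object; "force" is the grip in N (left out, the last holds). Time passes only in rows, so rows that do not move let the fingers close. It gives the time, the measured TCP pose, the force, the opening and the grip force at its end, in the units of the state.
- r.get_state(): the state, without advancing time (a new reading comes with each control period).
- r.capture(name): name is "side" or "top"; returns the picture (420x560x3 uint8, blue, green, red); there is no depth.
- r.camera_info(name): a dict with "fx", "fy", "cx", "cy" (pixels), "k1" (the pictures are not rectified: a ray, as slopes to the right and down, at radius r is drawn at 1 + k1 r^2 times it, then the intrinsics apply), "view" (4x4, takes a point from world to camera coordinates). Camera axes: x right, y up, looking along -z (the intrinsics and any distortion apply to the point x, -y, -z); pixel columns grow to the right and rows downward; lengths in m; the calibration is good to about 2 mm. A picture is of the moment at which its call begins. camera_info takes no time and is no camera call.
- r.close_job(): hands the job in; it is judged then, once.
The state is a dict: "time_s": time; "joints": joint angles; "qd": joint speeds; "joint_torque": joint torques, N m; "tcp_pos": TCP position; "eef_rot": TCP orientation; "contact_force": force on the tool from outside, world axes, zero at the start; "moment": the same for the moment, N m; "gripper_width": finger opening in m; "gripper_force": force on a finger pad.
Only numpy, scipy, OpenCV 4.12 (cv2) and the standard library are available. Lean on these libraries where they do the work, as an engineer would, in place of code of your own. Each camera call takes 0.05 s, during which the arm holds its last target. There are 200 camera calls.

## Task

Lay the brass nut on the open deck of the nut jig with two of its flats along the rails, then nudge it gently between the rails and under the blue fork until it drops and lies flat in its six-sided pocket. Only then slide the red-knobbed keeper fully shut over the nut. Never force the nut or the jig, and leave the other things on the bench where they are.

Things in the scene. Friction and masses are not known exactly. Their poses are not given: they have to be found in the camera images.
- gland_nut: The loose nut: a brass cable-gland locknut, six-sided, 30 mm across flats, 34.6 mm across corners, 10 mm thick, with a 22 mm bore; 30 to 65 g. It starts lying flat on the bench. Origin: centre of its underside, z up. Its corners lie along its own x axis and every 60 degrees from it; a pair of flats faces its own +y and -y.
- jig: Nut jig, fixed: plate x -95 to 85, y +-65 mm, deck 16 mm high. Origin on the underside; +x is the way to push. Free deck to x -37; rails 6 mm high, 31.5 mm apart from x -27. Between them the pocket, 31.5 mm across flats, 5 mm deep, a corner to the mouth, in a steel insert clamped along a groove: centre at x 27 to 43, not measured; see or feel it. Blue fork over it from x 35, y +-23, z 41 to 55.
- mouth (a point): Middle of the mouth of the channel, on the deck (16 mm above the bench), on the jig's midline 37 mm behind its origin; axes as the jig's. The mouth is 40 mm wide and narrows to 31.5 mm within 10 mm. Pushed along +x, the nut tips into the pocket nose first, comes up against the far wall and may stay cocked, tail on the lip, while pressed; eased off, it lies down.
- keeper (a joint): Travel of the keeper, a forked steel tongue that slides along the jig's -y over the seated nut, 1 mm above it: 0 open, 0.016 fully shut against its stop. Starts open (0 to 0.003), stays where it is left, takes about 2 N to slide. It runs against the side of a nut that is not home and stops.
- keeper_knob (a point): Centre of the top of the keeper's red knob, 52 mm above the bench; the knob is 17 mm across and 20 mm tall, upright. Moves with the keeper, along the jig's -y as it shuts; when open it is 35 mm ahead of the jig's origin and 54 mm to its left (+y).
- side_cutters: Bystander: red-handled side cutters, 150 x 44 x 11 mm, lying loose left of the jig. Leave alone.
- screw_jar: Bystander: clear jar of screws with a white lid, 56 mm wide, 67 mm tall, standing loose at the back. Leave alone.

How it is judged (in metres and radians):
On the way:
1. the nut lies flat on the pocket floor while the keeper is still open (less than 6 mm in) (z of gland_nut in the frame of jig between 0.009 and 0.0125 m and x of gland_nut in the frame of jig between 0.024 and 0.046 m and y of gland_nut in the frame of jig between -0.003 and 0.003 m and angle between gland_nut's own z axis and vertical below 0.07 rad and value of joint keeper below 0.006 m), for 0.2 s.
At the end, for the whole second after the job is handed in: The nut lies flat and at rest in the pocket (underside within 1.5 mm of the pocket floor, 11 mm above the bench; within 3 mm of the jig's midline; tilt under 4 degrees) and the keeper is slid shut over it, at least 13.5 of its 16 mm (z of gland_nut in the frame of jig between 0.009 and 0.0125 m and x of gland_nut in the frame of jig between 0.024 and 0.046 m and y of gland_nut in the frame of jig between -0.003 and 0.003 m and angle between gland_nut's own z axis and vertical below 0.07 rad and value of joint keeper above 0.0135 m and linear speed of gland_nut below 0.01 m/s); the robot touches nothing.
It fails at once if the nut was forced against the jig with more than 12 N (contact force between gland_nut and jig above 12 N).
It fails at once if the robot pressed on the jig or its keeper with more than 20 N (contact force between the arm and jig above 20 N).
It fails at once if a bystander was shifted by more than 20 mm (distance of any of side_cutters, screw_jar from where it was at the start of the episode above 0.02 m).
It also fails if it takes over 54 s, if anything falls off the work surface, if the arm or the gripper's body presses on something with over 40 N, if the wrist force passes 120 N, or if a joint passes its speed limit or range.

## Working session

There is one attempt and no reset: what is moved stays moved. The work goes in short steps, Python scripts to look and compute and a tool call to move; the robot and the scene stay as the last step left them, time stands still between calls to the robot, and variables do not carry over. Pictures are saved under pics/ and viewed, at most 10 in all, crops included, and the job is handed in when it is done.

Besides the shell and the picture viewer there is one more tool, called after "Emit:" as name([rows], argument=value, ...), one row to a line, values as JSON. jog_arm: Moves the arm, as the interface text tells. Its arguments: {"type":"object","properties":{"deltas":{"type":"array"},"force":{"type":"number"}},"required":["deltas"]}

```bash
mkdir -p pics
python3 - <<'E'
from plant import r
import cv2,numpy as np
for n in("top","side"):
    cv2.imwrite(f"pics/{n}0.png",r.capture(n)); i=r.camera_info(n)
    print(n,{k:(np.round(v,4).tolist()) for k,v in i.items()})
s=r.get_state();print(s)
E
```

```text
top {'fx': 405.7592, 'fy': 405.7592, 'cx': 278.4879, 'cy': 211.8892, 'k1': -0.0643, 'view': [[0.0006, -1.0, -0.0043, -0.0176], [0.9972, 0.0003, 0.0748, -0.5685], [-0.0748, -0.0043, 0.9972, -0.8909], [0.0, 0.0, 0.0, 1.0]]}
side {'fx': 429.9201, 'fy': 429.9201, 'cx': 277.6528, 'cy': 209.8279, 'k1': -0.0489, 'view': [[0.961, 0.2765, -0.0021, -0.5528], [-0.2163, 0.7564, 0.6173, 0.0943], [0.1723, -0.5928, 0.7867, -1.2413], [0.0, 0.0, 0.0, 1.0]]}
{'time_s': 0.1, 'joints': array([-5.30502438e+01,  2.05852431e+01,  6.38050403e-01, -1.69837549e-02,
       -7.01352921e+01, -1.65076598e+01]), 'qd': array([-0.02642997, -0.06703184,  0.07060621,  0.12311831,  0.03263159,
       -0.02218058]), 'joint_torque': array([-2.53629754e-03, -5.84164274e+01,  2.93748200e+01,  7.01565519e+00,
        1.00851417e-02, -4.03062415e-05]), 'tcp_pos': array([ 0.23558578, -0.63211145,  0.2447349 ]), 'eef_rot': array([ 1.79916378e+02, -8.13093359e-03, -1.59563680e+02]), 'contact_force': array([ 0.88391878,  0.58589346, -0.43946423]), 'moment': array([-0.00994049,  0.01022488,  0.02343763]), 'gripper_force': 0.0, 'gripper_width': 0.08753893619089856}
```

View pics/top0.png

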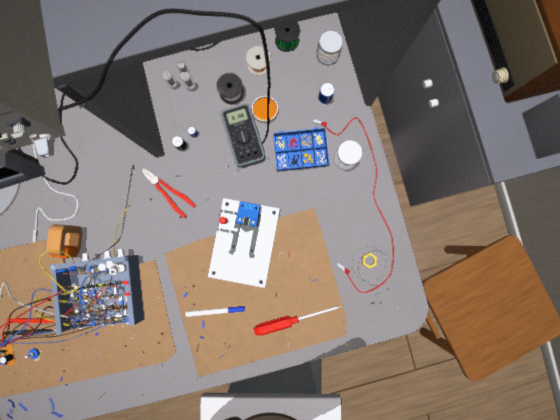

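View pics/side0.png

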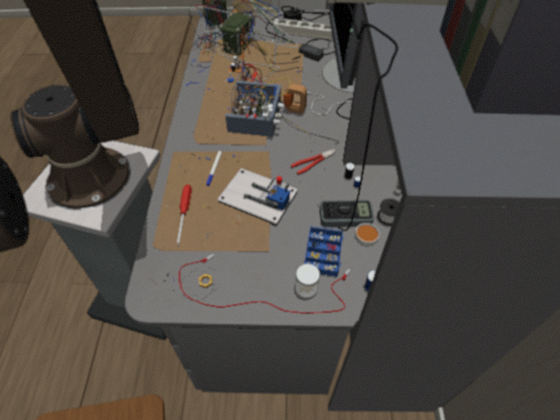

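The top view shows the jig plate with corners near (224,199), (280,208), (266,286) and (209,277). The nut is at (370,261) and the red knob at (223,220). The jar lid is at (349,153) and the cutters at (168,192). I'll enlarge the jig and the nut.

```bash
cat > h.py <<'E'
import cv2,numpy as np
from plant import r
def cam(n):
    i=r.camera_info(n);K=np.array([[i["fx"],0,i["cx"]],[0,i["fy"],i["cy"]],[0,0,1.]])
    V=np.array(i["view"]);F=np.diag([1,-1,-1.])
    return K,np.array([i["k1"],0,0,0.]),F@V[:3,:3],F@V[:3,3]
def w(n,px,z):
    K,d,R,t=cam(n);u=cv2.undistortPointsIter(np.array(px,float).reshape(-1,1,2),K,d,None,None,(3,50,1e-10))[:,0]
    D=np.c_[u,np.ones(len(u))]@R;C=-R.T@t
    return C+D*((z-C[2])/D[:,2])[:,None]
def p(n,P):
    K,d,R,t=cam(n);return cv2.projectPoints(np.array(P,float).reshape(-1,1,3),cv2.Rodrigues(R)[0],t,K,d)[0][:,0]
def crop(n,im,x,y,wd,h,s):
    return cv2.resize(im[y:y+h,x:x+wd],None,fx=s,fy=s,interpolation=cv2.INTER_CUBIC)
E
python3 - <<'E'
from h import *
im=cv2.imread("pics/top0.png");si=cv2.imread("pics/side0.png")
a=crop("t",im,200,193,90,100,6);b=crop("t",im,350,241,40,40,6);c=crop("s",si,186,261,40,40,6)
o=np.zeros((600,780,3),np.uint8);o[:,:540]=a;o[:240,540:]=b;o[250:490,540:]=c
cv2.imwrite("pics/c1.png",o)
# plate corners by threshold
g=cv2.inRange(im,(190,190,190),(255,255,255));g[:193]=0;g[293:]=0;g[:,:200]=0;g[:,290:]=0
g=cv2.morphologyEx(g,cv2.MORPH_CLOSE,np.ones((15,15)));k=max(cv2.findContours(g,0,1)[0],key=cv2.contourArea)
q=cv2.minAreaRect(k);B=cv2.boxPoints(q);print(q,B.tolist());W=w("top",B,.016);print(W.round(4),[np.linalg.norm(W[i]-W[i-1]).round(4) for i in range(4)])
hs=cv2.cvtColor(im,cv2.COLOR_BGR2HSV);m=cv2.inRange(hs,(20,90,80),(38,255,255))[241:281,350:390]
k=np.argwhere(m)[:,::-1]+[350,241];h=cv2.convexHull(k.astype(np.float32));M=cv2.moments(h);n=[M["m10"]/M["m00"],M["m01"]/M["m00"]]
print(n,w("top",[n],.008),w("top",h[:,0],.010).round(4).tolist())
hs=cv2.cvtColor(si,cv2.COLOR_BGR2HSV);m=cv2.inRange(hs,(15,90,80),(38,255,255))[261:301,186:226]
k=np.argwhere(m)[:,::-1]+[186,261];h=cv2.convexHull(k.astype(np.float32));M=cv2.moments(h);n=[M["m10"]/M["m00"],M["m01"]/M["m00"]];print(n,w("side",[n],.005))
E
```

```text
((243.3452911376953, 242.15847778320312), (58.11231231689453, 80.77980041503906), 10.619654655456543) [[207.34341430664062, 276.50189208984375], [222.23019409179688, 197.10565185546875], [279.34716796875, 207.8150634765625], [264.46038818359375, 287.2113037109375]]
[[ 0.4235  0.1423  0.016 ]
 [ 0.6025  0.1105  0.016 ]
 [ 0.5782 -0.0192  0.016 ]
 [ 0.4001  0.014   0.016 ]] [np.float64(0.1304), np.float64(0.1819), np.float64(0.132), np.float64(0.1812)]
[369.0732240437158, 260.0655737704918] [[ 0.45999622 -0.2227693   0.008     ]] [[0.4602, -0.2381, 0.01], [0.4512, -0.2357, 0.01], [0.4467, -0.2311, 0.01], [0.4445, -0.2265, 0.01], [0.4445, -0.2197, 0.01], [0.4467, -0.2152, 0.01], [0.4513, -0.2084, 0.01], [0.4535, -0.2062, 0.01], [0.4558, -0.2062, 0.01], [0.4693, -0.2086, 0.01], [0.4715, -0.2109, 0.01], [0.476, -0.2201, 0.01], [0.476, -0.2246, 0.01], [0.4737, -0.2292, 0.01], [0.4692, -0.236, 0.01], [0.467, -0.2382, 0.01]]
[205.0293333333333, 280.1253333333333] [[ 0.45763436 -0.22064934  0.005     ]]
```

View pics/c1.png

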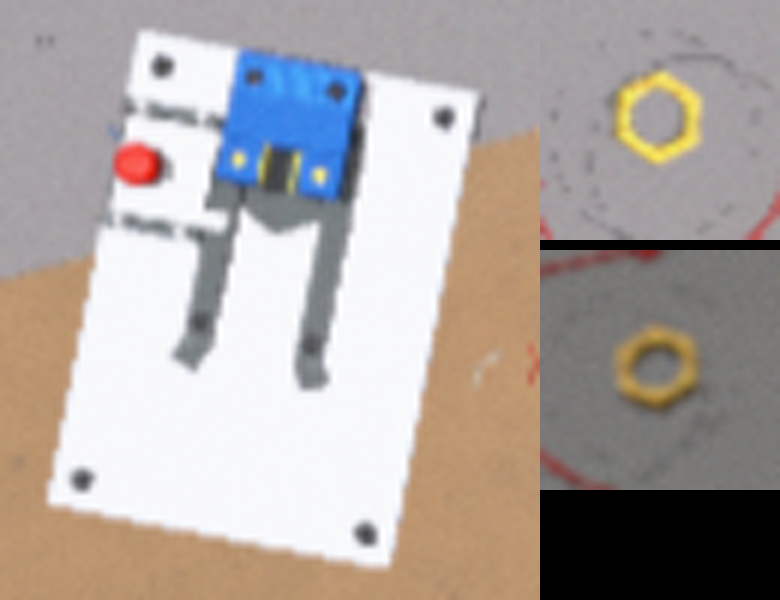

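The enlargement shows the jig plate corners at crop pixels (140,30), (480,92), (388,567) and (48,503), which puts the jig yaw at about -10.4° and its origin near (0.506, 0.061). The knob is at (137,165). The nut has its corners almost along world x, so its yaw is about 0. I'm moving toward it now.

Emit:
jog_arm([
  [[0.3,2.6,4.8,-1.2,-0.045],[0.3,2.6,4.8,-1.2,-0.045],[0.3,2.6,4.8,-1.2,-0.045],[0.3,2.6,4.8,-1.2,-0.045],[0.3,2.6,4.8,-1.2,-0.045],[0.3,2.6,4.8,-1.2,-0.045],[0.3,2.6,4.8,-1.2,-0.045],[0.3,2.6,4.8,-1.2,-0.045]],
], force=12)

```text
time_s: 1.1
tcp_pos: [0.4443, -0.2468, 0.1492]
eef_rot: [180.0, 0.0, 179.7]
contact_force: [1.5, -0.2, 1.1]
gripper_width: 0.0571
gripper_force: 0.0
```

Run:
```python
from h import *
from scipy.optimize import minimize
im=cv2.imread("pics/top0.png");si=cv2.imread("pics/side0.png")
def fit(n,im,x0,y0):
    c=im[y0:y0+40,x0:x0+40].astype(float);sat=c.max(2)-c.min(2);sat[sat<40]=0;sat=np.clip(sat/100,0,1)
    # ignore far-away red wire
    yy,xx=np.mgrid[:40,:40];sat[(xx-19.5)**2+(yy-19.5)**2>13**2]=0
    def poly(m,P):
        q=((p(n,P)-[x0,y0]+.5)*8-.5)*16
        cv2.fillConvexPoly(m,cv2.convexHull(np.round(q).astype(np.int32)),255,shift=4)
    def cost(v):
        m=np.zeros((320,320),np.uint8);a=v[2]+np.arange(6)*np.pi/3
        H=np.c_[v[0]+.0173*np.cos(a),v[1]+.0173*np.sin(a)]
        poly(m,np.r_[np.c_[H,H[:,0]*0],np.c_[H,H[:,0]*0+.01]])
        b=np.arange(24)*np.pi/12;Cc=np.c_[v[0]+.011*np.cos(b),v[1]+.011*np.sin(b)]
        k=np.zeros_like(m);poly(k,np.c_[Cc,b*0+.01]);k2=np.zeros_like(m);poly(k2,np.c_[Cc,b*0]);m[(k>0)&(k2>0)]=0
        return ((cv2.resize(m,(40,40),interpolation=cv2.INTER_AREA)/255.-sat)**2).sum()
    best=min((minimize(cost,[.459,-.2215,a],method="Nelder-Mead",options=dict(initial_simplex=[[.456,-.222,a],[.461,-.222,a],[.459,-.219,a],[.459,-.222,a+.1]])) for a in np.radians([-20,-10,0,10,20])),key=lambda o:o.fun)
    print(n,best.x[:2].round(4),np.degrees(best.x[2]).round(1),best.fun)
fit("top",im,350,241);fit("side",si,186,261)
print(p("top",[[.506,.061,.016]]), r.get_state()["tcp_pos"],r.get_state()["eef_rot"])
# side-view plate corners under the top-view jig pose
a=np.radians(-10.4);R=np.array([[np.cos(a),-np.sin(a)],[np.sin(a),np.cos(a)]])
L=np.array([[-.095,.065],[.085,.065],[.085,-.065],[-.095,-.065]]);P=np.c_[L@R.T+[.506,.061],[.016]*4]
pt=p("side",P);print(pt.round(1).tolist())
s=si.copy();
o=crop("s",s,210,160,100,75,8)
for q in pt: cv2.circle(o,tuple(((q-[210,160]+.5)*8).astype(int)),3,(0,255,0),-1)
cv2.imwrite("pics/c2.png",o)
```

```text
top [ 0.4597 -0.2236] -5.4 2.1518014609765475
side [ 0.4574 -0.2202] -0.7 9.273723298731255
[[243.70045716 239.73520561]] [ 0.4442674  -0.24677358  0.14920789] [1.79998550e+02 1.09222414e-02 1.79730903e+02]
[[241.0, 168.3], [297.6, 189.2], [276.7, 223.1], [217.4, 199.4]]
```

View pics/c2.png

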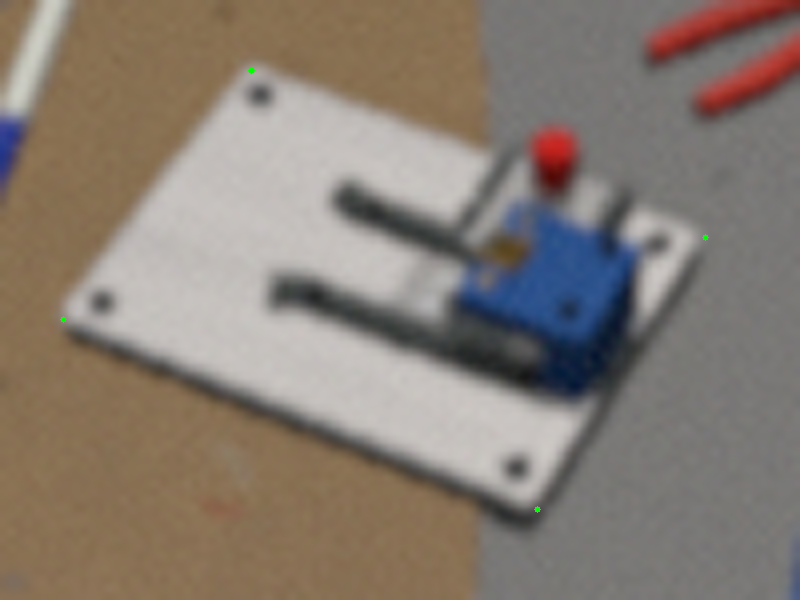

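The side view agrees with the top-view jig pose to about 1 mm; the projected corners land on the plate. I'm going down on the nut and gripping it.

Emit:
jog_arm([
  [[0.3,1.45,2.5,-3,-0.07],[0.3,0,0,-4,0],[0.3,0,0,-2.9,0],[0.3,0,0,-2,0],[0.3,0,0,-0.8,0],[-0.6,0,0,0,0],[-0.6,0,0,0,0],[-0.6,0,0,0,0]],
], force=12)

```text
time_s: 2.1
tcp_pos: [0.4587, -0.2236, 0.0234]
eef_rot: [-180.0, 0.1, 175.8]
contact_force: [-0.6, -0.3, 0.4]
gripper_width: 0.0321
gripper_force: 0.0
```

Emit:
jog_arm([
  [[-0.6,0,0,0,0],[-0.6,0,0,0,0],[-0.6,0,0,0,0]],
])

```text
time_s: 2.48
tcp_pos: [0.4587, -0.2236, 0.0232]
eef_rot: [-180.0, 0.1, 175.8]
contact_force: [0.1, 0.9, 6.1]
gripper_width: 0.0295
gripper_force: 12.0
```

Emit:
jog_arm([
  [[-0.6,0,0,1.5,0],[-0.6,0,0,3,0],[-0.6,-0.1,2,1.5,-0.02],[-0.6,-0.2,5,0,-0.03],[-0.6,-0.2,5.5,0,-0.03],[-0.6,-0.2,5.5,0,-0.03],[-0.6,-0.2,5.5,0,0],[-0.6,-0.1,4,0,0]],
])

```text
time_s: 3.48
tcp_pos: [0.4481, 0.0537, 0.0836]
eef_rot: [180.0, 0.1, 169.6]
contact_force: [0.8, -0.1, -0.7]
gripper_width: 0.0296
gripper_force: 12.0
```

Emit:
jog_arm([
  [[-0.6,0,2,0,0],[-0.6,0,0,0,0],[-0.6,0,0,0,0]],
])

```text
time_s: 3.85
tcp_pos: [0.448, 0.0712, 0.0829]
eef_rot: [180.0, -0.0, 169.5]
contact_force: [-0.1, 0.1, 0.1]
gripper_width: 0.0298
gripper_force: 12.0
```

Run:
```python
from h import *
a=r.capture("top");b=r.capture("side")
cv2.imwrite("pics/a1.png",np.hstack([crop("t",a,190,190,100,120,4),crop("s",b,200,150,100,120,4)]))
print(r.get_state()["tcp_pos"],r.get_state()["eef_rot"])
```

```text
[0.44810851 0.07075685 0.08274236] [ 1.79999987e+02 -4.41999100e-03  1.69445895e+02]
```

View pics/a1.png

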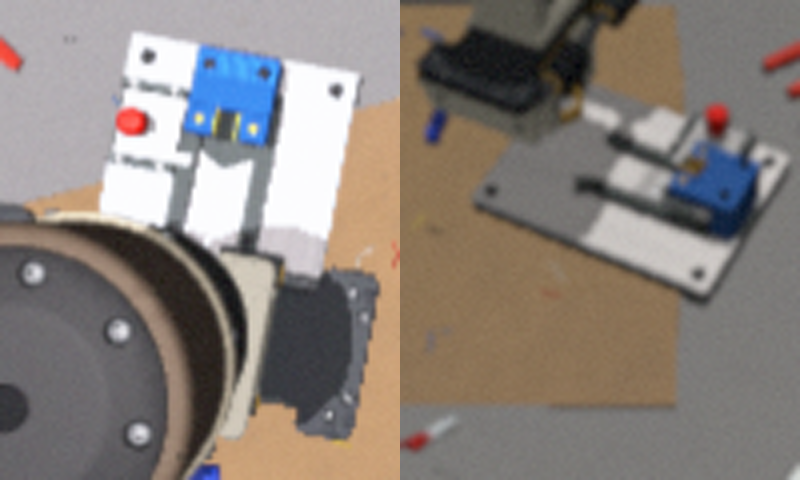

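The arm hides the nut and the mouth in both views, while the jig itself is undisturbed. I'm lowering onto the open deck.

Emit:
jog_arm([
  [[-0.6,0,0,-2,0],[-0.6,0,0,-1.5,0],[-0.6,0,0,-0.5,0],[-0.6,0,0,-0.2,0],[-0.6,0,0,0,0],[-0.6,0,0,0,0]],
])

```text
time_s: 4.7
tcp_pos: [0.4485, 0.0717, 0.041]
eef_rot: [180.0, 0.0, 169.5]
contact_force: [0.1, 0.1, -0.8]
gripper_width: 0.0297
gripper_force: 12.0
```

Emit:
jog_arm([
  [[-0.6,0,0,-0.05,0],[-0.6,0,0,-0.05,0],[-0.6,0,0,0,0]],
])

```text
time_s: 5.08
tcp_pos: [0.4482, 0.0716, 0.0396]
eef_rot: [180.0, 0.0, 169.5]
contact_force: [-0.2, -0.3, -0.0]
gripper_width: 0.0299
gripper_force: 12.0
```

Emit:
jog_arm([
  [[-0.1,0,0,0,0],[0.1,0,0,0,0],[0.1,0,0,0,0],[0.1,0,0,2,0],[0.1,0,0,4,0],[0.1,-0.7,0.13,0,0.17],[0.1,-0.7,0.13,0,0.18],[-0.5,-0.7,0.13,0,0.18]],
])

```text
time_s: 6.08
tcp_pos: [0.427, 0.0755, 0.0997]
eef_rot: [180.0, 0.0, -159.8]
contact_force: [0.4, -0.3, -0.1]
gripper_width: 0.0428
gripper_force: 0.0
```

Emit:
jog_arm([
  [[-1,-0.7,0.13,0,0.18],[-1,-0.7,0.13,0,0.18],[-1,-0.7,0.13,0,0.18],[-1,-0.52,0.1,0,0.18],[-1,0,0,0,0.18],[-1,0,0,0,0.14],[-1,0,0,0,0],[-1,0,0,0,0]],
])

```text
time_s: 7.08
tcp_pos: [0.401, 0.0803, 0.0996]
eef_rot: [180.0, -0.0, -100.7]
contact_force: [1.1, -0.6, 0.3]
gripper_width: 0.0005
gripper_force: 0.0
```

Run:
```python
from h import *
a=r.capture("top");b=r.capture("side")
cv2.imwrite("pics/a2.png",np.hstack([crop("t",a,200,190,90,110,4.4),crop("s",b,200,150,90,110,4.4)]))
print(r.get_state())
```

```text
{'time_s': 7.175, 'joints': array([ 3.92902157e+01,  4.39387209e+00, -4.27813680e+01, -6.22292587e-04,
       -4.28252375e+01, -4.99495721e+01]), 'qd': array([ 0.02276285,  0.07838815, -0.01861439,  0.02757576, -0.08324012,
        0.54166761]), 'joint_torque': array([ 5.68901247e-03, -2.74870455e+01,  2.11474890e+01,  5.05463362e+00,
       -3.75780556e-02, -3.50754114e-02]), 'tcp_pos': array([0.40102217, 0.08030177, 0.09956844]), 'eef_rot': array([ 1.79999369e+02, -9.33860861e-05, -1.00659813e+02]), 'contact_force': array([0.19972087, 0.32413606, 0.51938807]), 'moment': array([0.00935006, 0.06367031, 0.00339156]), 'gripper_force': 0.0, 'gripper_width': 0.0006846216344943032}
```

View pics/a2.png

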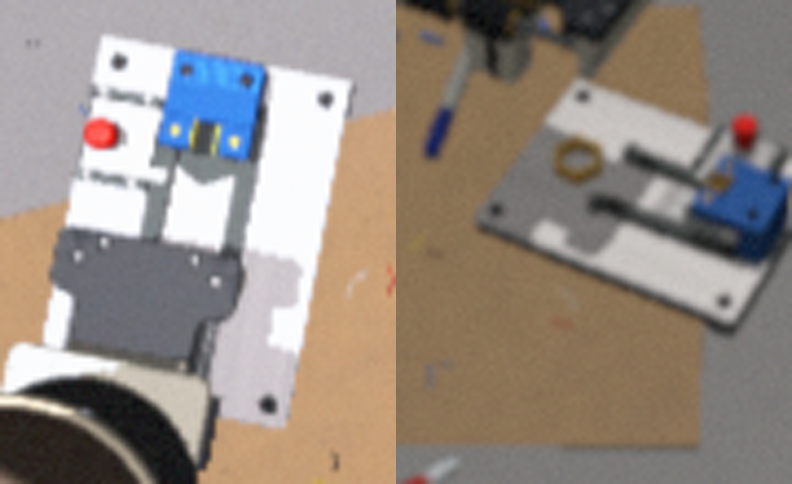

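The nut lies on the deck at crop pixel (577,159), in line with the channel whose rail tips are at (630,153) and (597,203). The closed fingers are behind it. I'm lowering and then pushing gently.

Emit:
jog_arm([
  [[-1,0,0,-3,0],[-1,0,0,-2.5,0.005],[-1,0,0,-0.6,0],[-1,0,0,0,0],[-1,0.4,-0.07,0,0],[-1,0.4,-0.07,0,0],[-1,0,0,0,0]],
])

```text
time_s: 8.05
tcp_pos: [0.4097, 0.0791, 0.039]
eef_rot: [-180.0, 0.0, -100.3]
contact_force: [0.1, 0.9, 0.2]
gripper_width: 0.0004
gripper_force: 0.0
```

Emit:
jog_arm([
  [[-1,0.3,-0.055,0,0],[-1,0.3,-0.055,0,0],[-1,0.3,-0.055,0,0],[-1,0.3,-0.055,0,0],[-1,0.3,-0.055,0,0],[-1,0.3,-0.055,0,0],[-1,0,0,0,0]],
])

```text
time_s: 8.93
tcp_pos: [0.4273, 0.0756, 0.0385]
eef_rot: [-180.0, 0.0, -100.3]
contact_force: [-0.4, -0.3, 0.4]
gripper_width: 0.0004
gripper_force: 0.0
```

Run:
```python
from h import *
a=r.capture("top");b=r.capture("side")
cv2.imwrite("pics/a3.png",np.hstack([crop("t",a,210,190,50,80,6),crop("s",b,225,160,80,80,6)]))
print(r.get_state()["tcp_pos"],r.get_state()["contact_force"])
```

```text
[0.42699244 0.07556722 0.03851331] [-0.3307136   0.23652309  0.86499164]
```

View pics/a3.png

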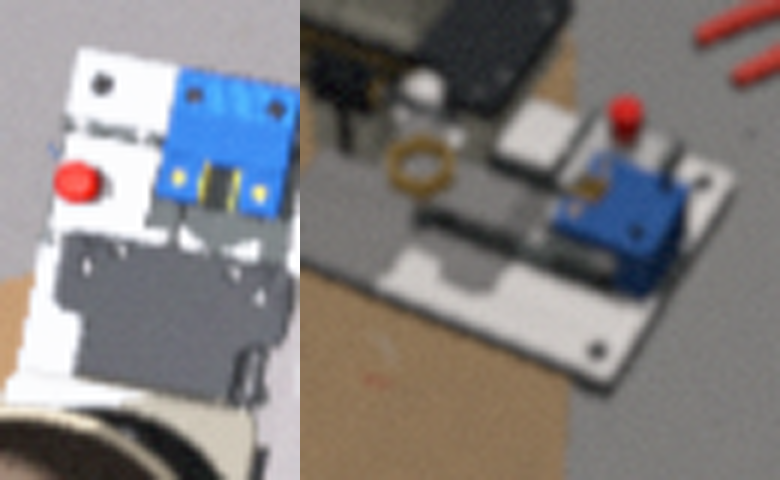

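The side view shows the nut at crop pixel (421,165), just at the mouth, with the finger behind it. From here I'll locate it by colour instead of viewing more pictures.

```bash
cat >> h.py <<'E'
def nut():
    s=r.capture("side");hs=cv2.cvtColor(s,cv2.COLOR_BGR2HSV);m=cv2.inRange(hs,(14,90,50),(34,255,255))
    v=np.zeros_like(m);v[165:222,220:295]=255;m&=v
    a=np.radians(-10.4);R=np.array([[np.cos(a),-np.sin(a)],[np.sin(a),np.cos(a)]]);O=np.array([.506,.061])
    n,l,st,c=cv2.connectedComponentsWithStats(m)
    for i in range(1,n):
        if st[i,4]>8: print("blob",c[i].round(1),st[i],"jig mm",((w("side",[c[i]],.021)[0,:2]-O)@R*1e3).round(1))
    t=r.get_state();print("tcp jig mm",((t["tcp_pos"][:2]-O)@R*1e3).round(1),t["tcp_pos"][2].round(4),"F",t["contact_force"].round(1),"t",t["time_s"])
    return s
E
python3 - <<'E'
from h import *
nut()
from h import w
P=np.array([[241.1,186.4],[245.2,187.5]]);a=np.radians(-10.4);R=np.array([[np.cos(a),-np.sin(a)],[np.sin(a),np.cos(a)]])
print((w("side",P,.021)[:,:2]-[.506,.061])@R*1e3)
E
```

```text
blob [222.5 181.1] [220 168   7  26 111] jig mm [-114.4   -4.9]
blob [267.6 173.1] [265 169   5   8  25] jig mm [-15.1  78.3]
blob [244.4 187.4] [240 183  10  10  60] jig mm [-47.9   1.7]
blob [272.9 190.9] [271 190   4   3   9] jig mm [28.3 25.4]
blob [235.1 215. ] [220 203  46  19 441] jig mm [-23.  -92.9]
tcp jig mm [-80.4   0.1] 0.0385 F [0.  0.4 0.3] t 9.075
[[-58.00496322   0.9582063 ]
 [-45.84747987   2.46500981]]
```

Emit:
jog_arm([
  [[-1,0.2,-0.037,0,0],[-1,0.2,-0.037,0,0],[-1,0.2,-0.037,0,0],[-1,0.2,-0.037,0,0],[-1,0.2,-0.037,0,0],[-1,0.2,-0.037,0,0],[-1,0.2,-0.037,0,0]],
])

```text
time_s: 9.95
tcp_pos: [0.4412, 0.073, 0.0386]
eef_rot: [-180.0, 0.0, -100.3]
contact_force: [-0.1, 0.3, -0.6]
gripper_width: 0.0002
gripper_force: 0.1
```

Emit:
jog_arm([
  [[-1,0.2,-0.037,0,0],[-1,0.2,-0.037,0,0],[-1,0.2,-0.037,0,0],[-1,0.2,-0.037,0,0],[-1,0.2,-0.037,0,0]],
])

```text
time_s: 10.58
tcp_pos: [0.4512, 0.0712, 0.0386]
eef_rot: [-180.0, 0.0, -100.3]
contact_force: [0.0, -0.4, -0.5]
gripper_width: 0.0006
gripper_force: 0.1
```

```bash
python3 -c "
from h import *
nut()"
```

```text
blob [226.7 166.3] [220 165  15   5  26] jig mm [-133.3   49.6]
blob [223.5 180.7] [220 170  12  24 138] jig mm [-112.7   -2.3]
blob [245.6 177.6] [245 176   3   5  10] jig mm [-62.9  35.3]
blob [252.4 189.8] [247 185  12  11  77] jig mm [-23.9   3.8]
blob [272.8 191. ] [271 190   4   3  10] jig mm [28.3 24.9]
blob [235. 215.] [220 203  45  19 434] jig mm [-23.2 -93. ]
tcp jig mm [-55.5   0.2] 0.0386 F [-0.6 -1.2 -0.4] t 10.625
```

Emit:
jog_arm([
  [[-1,0.25,-0.046,0,0],[-1,0.25,-0.046,0,0],[-1,0.25,-0.046,0,0],[-1,0.25,-0.046,0,0],[-1,0.25,-0.046,0,0],[-1,0.25,-0.046,0,0],[-1,0.25,-0.046,0,0],[-1,0.25,-0.046,0,0]],
])

```text
time_s: 11.62
tcp_pos: [0.4712, 0.0675, 0.0386]
eef_rot: [180.0, -0.0, -100.3]
contact_force: [0.0, 0.6, -0.4]
gripper_width: 0.0004
gripper_force: 0.1
```

Emit:
jog_arm([
  [[-1,0.2,-0.037,0,0],[-1,0.2,-0.037,0,0],[-1,0.2,-0.037,0,0],[-1,0.2,-0.037,0,0],[-1,0.2,-0.037,0,0]],
])

```text
time_s: 12.25
tcp_pos: [0.4812, 0.0656, 0.0386]
eef_rot: [180.0, -0.0, -100.3]
contact_force: [-0.6, -1.0, -0.9]
gripper_width: 0.0002
gripper_force: 0.1
```

```bash
python3 -c "
from h import *
nut()"
```

```text
blob [231.8 168.3] [223 165  23   9  74] jig mm [-116.1   49.4]
blob [224.1 179.4] [220 170  13  23 169] jig mm [-113.8    2.6]
blob [261.8 193.8] [257 189  11  11  75] jig mm [6.  2.7]
blob [235.1 215. ] [220 203  46  19 436] jig mm [-23. -93.]
tcp jig mm [-25.    0.1] 0.0386 F [ 1.3 -0.1  0.2] t 12.3
```

Emit:
jog_arm([
  [[-1,0.2,-0.037,0,0],[-1,0.2,-0.037,0,0],[-1,0.2,-0.037,0,0],[-1,0.2,-0.037,0,0],[-1,0.1,-0.018,0,0],[-1,0.1,-0.018,0,0]],
])

```text
time_s: 13.05
tcp_pos: [0.4911, 0.0638, 0.0385]
eef_rot: [180.0, -0.0, -100.3]
contact_force: [0.5, -0.3, -1.0]
gripper_width: 0.0002
gripper_force: 0.1
```

Emit:
jog_arm([
  [[-1,0.1,-0.018,0,0],[-1,0.1,-0.018,0,0],[-1,0.1,-0.018,0,0],[-1,0.1,-0.018,0,0]],
])

```text
time_s: 13.55
tcp_pos: [0.4951, 0.0631, 0.0386]
eef_rot: [180.0, 0.0, -100.3]
contact_force: [0.2, 0.1, 0.3]
gripper_width: 0.0005
gripper_force: 0.1
```

```bash
python3 -c "
from h import *
nut()"
```

```text
blob [235.7 169.5] [228 165  22  11  70] jig mm [-103.5   50.1]
blob [224.7 180.2] [220 172  14  22 156] jig mm [-110.8    0.7]
blob [264.7 195.7] [261 190   9  12  54] jig mm [16.1  0.1]
blob [273. 191.] [271 190   5   3  11] jig mm [28.8 25.2]
blob [235. 215.] [220 203  45  19 431] jig mm [-23.3 -93.1]
tcp jig mm [-11.    0.1] 0.0386 F [-0.2 -0.4 -0.3] t 13.6
```

Emit:
jog_arm([
  [[-1,0.06,-0.011,0,0],[-1,0.06,-0.011,0,0],[-1,0.06,-0.011,0,0],[-1,0.06,-0.011,0,0]],
])

```text
time_s: 14.1
tcp_pos: [0.4975, 0.0627, 0.0386]
eef_rot: [180.0, 0.0, -100.3]
contact_force: [-0.8, 0.3, -0.3]
gripper_width: 0.0002
gripper_force: 0.0
```

Emit:
jog_arm([
  [[-1,0.05,-0.009,0,0],[-1,0.05,-0.009,0,0],[-1,0.05,-0.009,0,0]],
])

```text
time_s: 14.48
tcp_pos: [0.499, 0.0624, 0.0386]
eef_rot: [180.0, -0.0, -100.3]
contact_force: [0.4, -0.8, -0.8]
gripper_width: 0.0003
gripper_force: 0.0
```

```bash
python3 -c "
from h import *
nut()"
```

```text
blob [241.3 165.3] [238 165   7   2  10] jig mm [-97.4  71.8]
blob [233.2 168.6] [229 166  10   6  41] jig mm [-111.8   49.9]
blob [245.6 172.8] [241 171  10   5  19] jig mm [-71.9  51.4]
blob [224.7 180.5] [220 173  14  20 146] jig mm [-110.    -0.3]
blob [262.7 183.8] [262 182   3   5   9] jig mm [-8.9 36. ]
blob [266.1 197. ] [263 191   9  12  49] jig mm [21.6 -2.3]
blob [273. 191.] [271 190   5   3  11] jig mm [28.8 25.2]
blob [235.1 215. ] [220 203  46  19 433] jig mm [-22.9 -93.1]
tcp jig mm [-7.1  0.1] 0.0386 F [0.  0.1 0.6] t 14.525
```

Emit:
jog_arm([
  [[-1,0.05,-0.009,0,0],[-1,0.05,-0.009,0,0],[-1,0.05,-0.009,0,0],[-1,0.05,-0.009,0,0]],
])

```text
time_s: 15.02
tcp_pos: [0.501, 0.062, 0.0386]
eef_rot: [180.0, -0.0, -100.3]
contact_force: [-0.9, -0.3, 0.7]
gripper_width: 0.0004
gripper_force: 0.0
```

```bash
python3 -c "
from h import *
nut()"|tail -4
```

```text
blob [266.1 197.2] [263 191   9  12  49] jig mm [22.  -2.9]
blob [272.8 191. ] [271 190   4   3  10] jig mm [28.3 24.9]
blob [235. 215.] [220 203  46  19 434] jig mm [-23.2 -93.1]
tcp jig mm [-5.1  0.1] 0.0386 F [ 0.3 -0.6  0.1] t 15.075
```

Emit:
jog_arm([
  [[-1,0.05,-0.009,0,0],[-1,0.05,-0.009,0,0]],
])

```text
time_s: 15.32
tcp_pos: [0.502, 0.0619, 0.0386]
eef_rot: [-180.0, 0.0, -100.3]
contact_force: [-0.2, -0.6, 0.1]
gripper_width: 0.0002
gripper_force: 0.0
```

Run:
```python
from h import *
s=nut()
cv2.imwrite("pics/a4.png",crop("s",s,245,170,50,45,12))
```

```text
blob [242.6 165.5] [239 165   7   3  12] jig mm [-93.7  72.7]
blob [233.8 169. ] [230 166   9   7  38] jig mm [-109.5   49.6]
blob [247.4 173.4] [242 171  12   6  21] jig mm [-66.1  51.5]
blob [224.7 180.5] [220 172  14  21 148] jig mm [-110.3   -0.2]
blob [263.3 184.4] [262 183   4   5   9] jig mm [-6.1 34.7]
blob [266.5 197.6] [263 191  10  12  44] jig mm [23.6 -3.7]
blob [272.8 191. ] [270 190   6   3  12] jig mm [28.2 24.9]
blob [234.9 215. ] [220 203  46  19 429] jig mm [-23.3 -93.2]
tcp jig mm [-4.1  0.1] 0.0386 F [-0.1  0.3  0.1] t 15.375
```

View pics/a4.png

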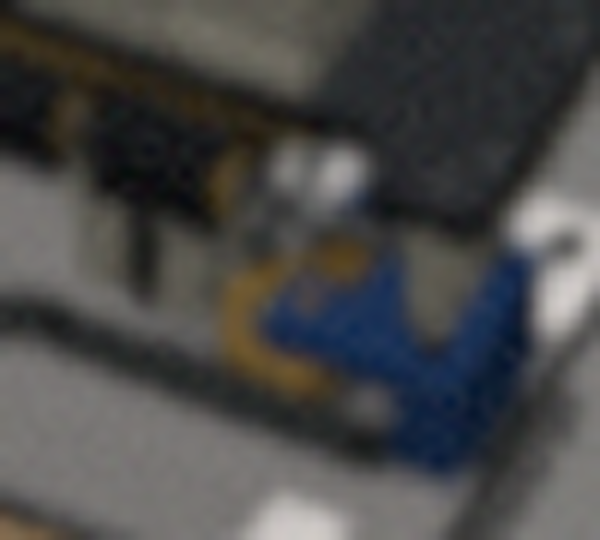

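The nut's tail is visible at crop (230,320), with its front under the fork. It hasn't met any resistance yet, so I'll keep nudging.

Emit:
jog_arm([
  [[-1,0.05,-0.009,0,0],[-1,0.05,-0.009,0,0],[-1,0.05,-0.009,0,0]],
])

```text
time_s: 15.75
tcp_pos: [0.5035, 0.0616, 0.0386]
eef_rot: [180.0, -0.0, -100.3]
contact_force: [0.7, -0.1, -0.1]
gripper_width: 0.0006
gripper_force: 0.0
```

```bash
python3 -c "
from h import *
nut()"|tail -3
```

```text
blob [266.9 198.2] [264 192   9  12  41] jig mm [25.4 -5.1]
blob [235.1 215. ] [220 203  46  19 430] jig mm [-23.1 -93.1]
tcp jig mm [-2.5  0.1] 0.0386 F [-0.1  0.1  0. ] t 15.8
```

Emit:
jog_arm([
  [[-1,0.05,-0.009,0,0],[-1,0.05,-0.009,0,0],[-1,0.05,-0.009,0,0]],
])

```text
time_s: 16.18
tcp_pos: [0.505, 0.0613, 0.0386]
eef_rot: [-180.0, 0.0, -100.3]
contact_force: [-0.4, -0.9, 0.2]
gripper_width: 0.0004
gripper_force: 0.0
```

```bash
python3 -c "
from h import *
nut()"|tail -3
```

```text
blob [267.2 198.5] [264 193   9  11  39] jig mm [26.7 -5.8]
blob [235.1 215. ] [220 203  46  19 433] jig mm [-22.9 -93.1]
tcp jig mm [-1.   0.1] 0.0386 F [-0.  -0.3 -0.5] t 16.225
```

Emit:
jog_arm([
  [[-1,0.05,-0.009,0,0],[-1,0.05,-0.009,0,0],[-1,0.05,-0.009,0,0]],
])

```text
time_s: 16.6
tcp_pos: [0.5064, 0.061, 0.0385]
eef_rot: [180.0, -0.0, -100.3]
contact_force: [-0.6, 0.1, -0.4]
gripper_width: 0.0003
gripper_force: 0.0
```

```bash
python3 -c "
from h import *
nut()"|tail -3
```

```text
blob [267.8 199.1] [265 193   9  11  37] jig mm [29.  -6.7]
blob [235. 215.] [220 203  45  19 431] jig mm [-23.4 -93.1]
tcp jig mm [0.5 0.1] 0.0386 F [ 0.5 -0.1  0.1] t 16.65
```

Emit:
jog_arm([
  [[-1,0.05,-0.009,0,0],[-1,0.05,-0.009,0,0],[-1,0.05,-0.009,0,0]],
])

```text
time_s: 17.02
tcp_pos: [0.508, 0.0608, 0.0386]
eef_rot: [-180.0, -0.0, -100.3]
contact_force: [0.3, -0.7, 0.6]
gripper_width: 0.0006
gripper_force: 0.0
```

```bash
python3 -c "
from h import *
nut()"|tail -3
```

```text
blob [269.1 201. ] [266 198   8   6  22] jig mm [ 35.3 -11.1]
blob [235.1 215. ] [220 203  46  19 433] jig mm [-22.9 -93.1]
tcp jig mm [2.1 0.1] 0.0386 F [ 0.1 -0.2 -0.7] t 17.075
```

Emit:
jog_arm([
  [[-1,0.05,-0.009,0,0],[-1,0.05,-0.009,0,0]],
])

```text
time_s: 17.32
tcp_pos: [0.509, 0.0606, 0.0386]
eef_rot: [-180.0, 0.0, -100.3]
contact_force: [0.1, 0.4, 0.2]
gripper_width: 0.0005
gripper_force: 0.0
```

Run:
```python
from h import *
s=nut()
cv2.imwrite("pics/a5.png",crop("s",s,245,170,50,45,12))
```

```text
blob [243.5 165.8] [238 165  10   3  22] jig mm [-90.6  73. ]
blob [234.6 169.3] [232 167   7   6  27] jig mm [-106.7   49.5]
blob [224.2 180.1] [220 171  14  22 142] jig mm [-112.     0.3]
blob [249. 174.] [244 172  11   5  20] jig mm [-60.8  51.5]
blob [272.8 191. ] [271 190   4   3  10] jig mm [28.3 24.9]
blob [269.2 201.1] [265 198   9   6  25] jig mm [ 35.8 -11.4]
blob [235.1 215. ] [220 203  46  19 434] jig mm [-22.9 -93. ]
tcp jig mm [3.1 0.2] 0.0386 F [0.9 0.3 0. ] t 17.375
```

View pics/a5.png

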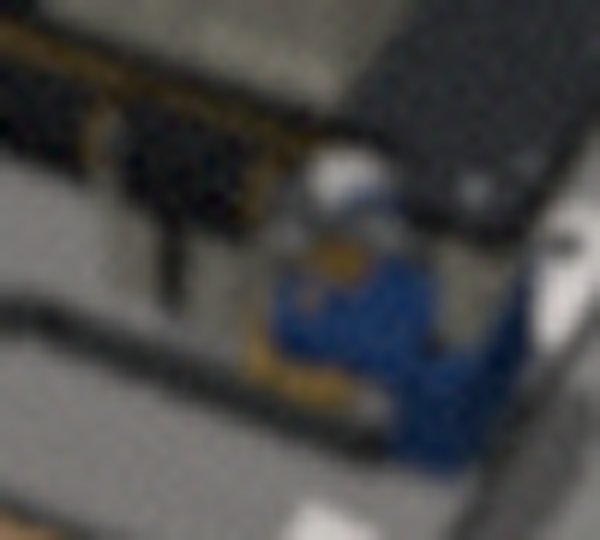

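The tail is now at crop (262,350) and sits lower against the near rail at (310,385). The nut may have tipped or dropped already. I'll take finer steps and watch the force.

Emit:
jog_arm([
  [[-1,0.04,-0.007,0,0],[-1,0.03,-0.006,0,0]],
])

```text
time_s: 17.62
tcp_pos: [0.5097, 0.0605, 0.0386]
eef_rot: [-180.0, -0.0, -100.3]
contact_force: [0.6, 0.6, 0.0]
gripper_width: 0.0005
gripper_force: 0.0
```

```bash
python3 -c "
from h import *
for i in range(3):nut()"|grep -E "2[67].\..* (19|20)|tcp"
```

```text
blob [272.8 191. ] [271 190   4   3  10] jig mm [28.3 24.9]
blob [268.9 201. ] [265 198   9   6  23] jig mm [ 34.9 -11.5]
tcp jig mm [3.7 0.1] 0.0385 F [-0.   0.4  0.2] t 17.675
blob [272.8 191. ] [271 190   4   3  10] jig mm [28.3 24.9]
blob [269.2 201.2] [266 198   8   6  24] jig mm [ 36.  -11.8]
tcp jig mm [3.7 0.2] 0.0386 F [ 0.3  0.2 -0.7] t 17.725
blob [272.8 191. ] [271 190   4   3  10] jig mm [28.3 24.9]
blob [269.2 201.2] [266 198   8   6  24] jig mm [ 36.  -11.8]
tcp jig mm [3.7 0.1] 0.0386 F [ 0.2 -0.1  0.2] t 17.775
```

Emit:
jog_arm([
  [[-1,-0.3,0.055,0,0],[-1,-0.6,0.11,0.2,0],[-1,-1,0.18,2,0],[-1,-2,0.3,4,0],[-1,-4,0,4,0],[-1,-3,5,2,0],[-1,0,6,1,0],[-1,0,5,0,0]],
])

```text
time_s: 18.77
tcp_pos: [0.4002, 0.2292, 0.1724]
eef_rot: [-179.9, 0.2, -100.2]
contact_force: [1.2, 0.4, -0.4]
gripper_width: 0.0003
gripper_force: 0.0
```

Run:
```python
from h import *
s=nut();t=r.capture("top")
cv2.imwrite("pics/a6.png",np.hstack([crop("s",s,250,170,45,50,8),crop("t",t,215,195,50,50,8)]))
# predicted silhouettes: seated vs on deck for centre x=c
a=np.radians(-10.4);R=np.array([[np.cos(a),-np.sin(a)],[np.sin(a),np.cos(a)]])
for c in(30,34,38):
  for z in (21,26):
    L=np.array([[c-17.3,0],[c-8.65,-15],[c-8.65,15]])/1e3
    P=np.c_[L@R.T+[.506,.061],[z/1e3]*3];print(c,z,"side",p("side",P).round(1).tolist(),"top",p("top",P).round(1).tolist())
```

```text
blob [239.3 171.9] [220 165  50  28 524] jig mm [-89.6  46.4]
blob [272.9 190.9] [271 190   4   3   9] jig mm [28.3 25.4]
blob [269.1 201.1] [266 198   8   6  25] jig mm [ 35.6 -11.5]
blob [235. 215.] [220 203  45  19 431] jig mm [-23.3 -93.1]
tcp jig mm [-134.1  151. ] 0.172 F [1.8 6.6 2.9] t 18.825
30 21 side [[263.6, 195.3], [263.8, 200.2], [268.9, 192.6]] top [[244.6, 234.1], [251.8, 231.6], [238.7, 229.1]]
30 26 side [[263.5, 194.1], [263.8, 199.0], [268.9, 191.4]] top [[244.4, 234.1], [251.7, 231.5], [238.5, 229.1]]
34 21 side [[264.9, 195.8], [265.1, 200.7], [270.2, 193.1]] top [[244.9, 232.4], [252.2, 229.8], [239.1, 227.4]]
34 26 side [[264.8, 194.6], [265.1, 199.5], [270.2, 191.9]] top [[244.7, 232.3], [252.0, 229.7], [238.8, 227.3]]
38 21 side [[266.2, 196.3], [266.5, 201.2], [271.5, 193.6]] top [[245.2, 230.6], [252.5, 228.0], [239.4, 225.6]]
38 26 side [[266.1, 195.1], [266.4, 200.1], [271.5, 192.4]] top [[245.0, 230.6], [252.3, 228.0], [239.2, 225.5]]
```

View pics/a6.png

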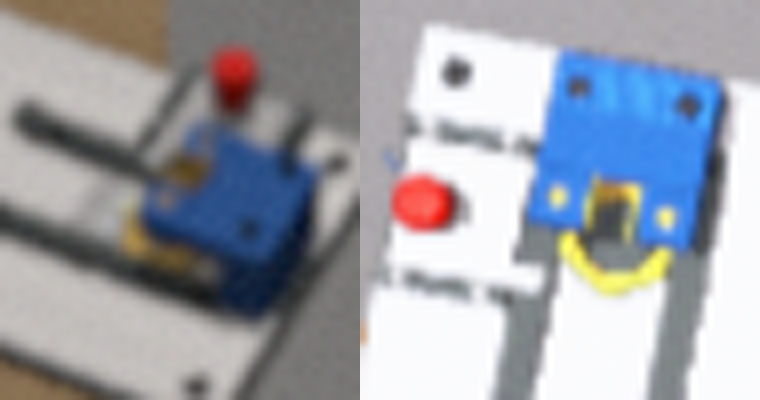

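The top view shows the nut's tail at crop (612,290), which is at the pocket's rear corner and under the fork. The side view shows only a low sliver at (150,240), which jumped down in one step and has stayed put, so the nut has dropped and lies home at jig x of about 36.5. The knob is at crop (422,202).

```bash
cat >> h.py <<'E'
def knob():
    a=np.radians(-10.4);R=np.array([[np.cos(a),-np.sin(a)],[np.sin(a),np.cos(a)]])
    for n,(x0,y0,x1,y1) in dict(top=(212,208,245,235),side=(268,170,292,192)).items():
        im=r.capture(n);m=cv2.inRange(im[y0:y1,x0:x1],(0,0,90),(90,90,255))
        k,l,st,c=cv2.connectedComponentsWithStats(m)
        if k<2: print(n,"none");continue
        i=1+st[1:,4].argmax();q=c[i]+[x0,y0];print(n,q.round(1),st[i,4],"jig mm",((w(n,[q],.047)[0,:2]-[.506,.061])@R*1e3).round(1))
    t=r.get_state();print(t["tcp_pos"].round(4),((t["tcp_pos"][:2]-[.506,.061])@R*1e3).round(1),t["contact_force"].round(1),t["time_s"])
E
python3 -c "
from h import *
knob()"
```

```text
top [222.8 219.8] 26 jig mm [34.7 50.3]
side [278.9 178.5] 32 jig mm [33.3 52.6]
[0.3999 0.2273 0.1703] [-134.4  144.5] [ 0.2 -0.5 -0.9] 18.975
```

Emit:
jog_arm([
  [[-1,3.9,-2.3,0,0],[-1,3.9,-2.3,0,0],[-1,3.9,-2.3,-1.4,0],[-1,3.8,-2.3,-3,0],[-1,0,0,-4,0],[-1,0,0,-2,0],[-1,0,0,-1,0],[-1,0,0,0,0]],
])

```text
time_s: 19.98
tcp_pos: [0.5552, 0.1342, 0.0564]
eef_rot: [180.0, -0.0, -100.3]
contact_force: [-0.3, -0.5, -0.8]
gripper_width: 0.0005
gripper_force: 0.0
```

```bash
python3 -c "
from h import *
knob()"
```

```text
top [222.4 219.4] 44 jig mm [35.5 51.5]
side [278.  178.9] 33 jig mm [31.7 50.1]
[0.556  0.135  0.0576] [35.9 81.8] [ 0.1 -0.1 -0.1] 20.075
```

Emit:
jog_arm([
  [[-1,-0.036,-0.197,0,0],[-1,-0.036,-0.197,0,0],[-1,-0.036,-0.197,0,0],[-1,-0.036,-0.197,0,0],[-1,-0.018,-0.1,0,0],[-1,-0.018,-0.1,0,0]],
])

```text
time_s: 20.82
tcp_pos: [0.5538, 0.125, 0.0565]
eef_rot: [180.0, -0.0, -100.3]
contact_force: [-1.2, -0.6, 0.9]
gripper_width: 0.0005
gripper_force: 0.0
```

Emit:
jog_arm([
  [[-1,-0.018,-0.1,0,0],[-1,-0.018,-0.1,0,0],[-1,-0.018,-0.1,0,0]],
])

```text
time_s: 21.2
tcp_pos: [0.5535, 0.1223, 0.0566]
eef_rot: [-180.0, 0.0, -100.3]
contact_force: [-1.0, 2.0, -0.3]
gripper_width: 0.0009
gripper_force: 1.1
```

```bash
python3 -c "
from h import *
knob()"
```

```text
top [225.1 218.5] 14 jig mm [38.4 45.8]
side [278.  178.6] 36 jig mm [31.2 51.1]
[0.5534 0.1222 0.0566] [35.6 68.8] [ 0.1  2.4 -0.3] 21.3
```

Emit:
jog_arm([
  [[-1,-0.018,-0.1,0,0],[-1,-0.018,-0.1,0,0],[-1,-0.018,-0.1,0,0]],
])

```text
time_s: 21.68
tcp_pos: [0.5528, 0.119, 0.0566]
eef_rot: [-180.0, 0.0, -100.3]
contact_force: [0.0, 2.1, 0.2]
gripper_width: 0.0004
gripper_force: 1.0
```

Emit:
jog_arm([
  [[-1,-0.018,-0.1,0,0],[-1,-0.018,-0.1,0,0]],
])

```text
time_s: 21.92
tcp_pos: [0.5524, 0.1169, 0.0566]
eef_rot: [-180.0, 0.0, -100.3]
contact_force: [0.4, 2.5, -0.3]
gripper_width: 0.0005
gripper_force: 1.0
```

Sliding steadily at about 2 N.

Emit:
jog_arm([
  [[-1,-0.018,-0.1,0,0],[-1,-0.018,-0.1,0,0]],
])

```text
time_s: 22.18
tcp_pos: [0.552, 0.1149, 0.0566]
eef_rot: [-180.0, 0.0, -100.3]
contact_force: [-0.3, 1.8, 0.6]
gripper_width: 0.0005
gripper_force: 1.0
```

Emit:
jog_arm([
  [[-1,-0.018,-0.1,0,0],[-1,-0.018,-0.1,0,0]],
])

```text
time_s: 22.42
tcp_pos: [0.5517, 0.1129, 0.0566]
eef_rot: [-180.0, 0.0, -100.3]
contact_force: [0.4, 2.0, 0.4]
gripper_width: 0.0008
gripper_force: 1.0
```

Emit:
jog_arm([
  [[-1,-0.018,-0.1,0,0],[-1,-0.018,-0.1,0,0]],
])

```text
time_s: 22.68
tcp_pos: [0.5513, 0.111, 0.0566]
eef_rot: [-180.0, 0.0, -100.3]
contact_force: [1.1, 1.6, -0.5]
gripper_width: 0.0004
gripper_force: 1.0
```

Emit:
jog_arm([
  [[-1,-0.018,-0.1,0,0],[-1,0,0,0,0]],
])

```text
time_s: 22.92
tcp_pos: [0.5511, 0.1099, 0.0566]
eef_rot: [180.0, -0.0, -100.3]
contact_force: [0.0, 1.3, -0.4]
gripper_width: 0.0007
gripper_force: 0.8
```

Emit:
jog_arm([
  [[-1,-0.01,-0.05,0,0],[-1,-0.01,-0.05,0,0]],
])

```text
time_s: 23.18
tcp_pos: [0.5509, 0.1091, 0.0566]
eef_rot: [-180.0, 0.0, -100.3]
contact_force: [0.3, 2.8, -0.3]
gripper_width: 0.0004
gripper_force: 1.5
```

Emit:
jog_arm([
  [[-1,-0.01,-0.05,0,0],[-1,-0.01,-0.05,0,0]],
])

```text
time_s: 23.42
tcp_pos: [0.551, 0.1087, 0.0567]
eef_rot: [-180.0, 0.1, -100.3]
contact_force: [0.0, 7.4, -0.4]
gripper_width: 0.0003
gripper_force: 3.4
```

The force rose sharply at about 15 mm of travel, which is the end stop. I'm backing off to check.

Emit:
jog_arm([
  [[-1,0.03,0.15,0,0],[-1,0.1,0.6,0,0],[-1,0.1,0.8,1,0],[-1,0,1,4,0],[-1,-3,3,4,0],[-1,-5,3,2,0],[-1,-5,3,0,0],[-1,-2,3,0,0]],
])

```text
time_s: 24.42
tcp_pos: [0.4009, 0.2542, 0.168]
eef_rot: [-180.0, 0.1, -100.2]
contact_force: [1.3, 0.4, 0.5]
gripper_width: 0.0003
gripper_force: 0.0
```

```bash
python3 -c "
from h import *
import cv2
for n in('top','side'):cv2.imwrite('pics/z_'+n+'.png',r.capture(n))
knob()
nut()"|grep -v 'blob.*-[0-9][0-9]\..* '
python3 - <<'E'
from h import *
for n,(x,y,X,Y) in dict(top=(212,208,262,245),side=(258,170,292,212)).items():
  for f in(f"pics/{n}0.png",f"pics/z_{n}.png"):
    im=cv2.imread(f)[y:Y,x:X].astype(int);m=(im[...,2]-im[...,1]>60)&(im[...,2]>90)&(im[...,0]<90)
    q=np.argwhere(m).mean(0)[::-1]+[x,y]
    print(f,q.round(1),w(n,[q],.047).round(4))
E
```

```text
top [228.9 221.1] 31 jig mm [34.3 36.6]
side [276.6 181.7] 37 jig mm [33.  39.4]
[0.4027 0.2543 0.1673] [-136.5  171.5] [-1.3  0.1  0.4] 24.625
blob [269.1 201. ] [266 198   8   6  24] jig mm [ 35.5 -11.2]
tcp jig mm [-136.1  171. ] 0.167 F [-0.1 -0.   0.1] t 24.675
pics/top0.png [222.7 220.2] [[0.5484 0.1044 0.047 ]]
pics/z_top.png [228.8 221.1] [[0.5463 0.091  0.047 ]]
pics/side0.png [278.8 178.4] [[0.5479 0.107  0.047 ]]
pics/z_side.png [276.6 181.6] [[0.5452 0.0941 0.047 ]]
```

The knob now averages jig y = 38 mm, its shut position, and the nut's sliver in the side view is unchanged. I'm handing in.

```bash
python3 -c "
from plant import r
print(r.close_job())"
```

```text
the job is handed in; nothing more can be done
None
```

The job is handed in at about 25 s: by camera and force readings the nut dropped into its pocket and the keeper slid to its stop (about 16 mm); the judge returned no verdict.

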